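# Hold the fridge thermometer up to the phone for a reading

### The arm

A 6-joint arm with a two-finger parallel gripper is mounted at the origin on the work surface. World frame = base frame: x ahead of the robot, y to its left, z up, the work surface at z = 0. Lengths are in m, angles in rad, forces in N, time in s.
With the tool pointing down it reaches from about 0.35 to 0.975 m from the base axis. Payload 4.9 kg.
Tool frame: the origin (TCP) lies on the centre line of the jaws, within the pads' length; the fingertips stand 19 mm ahead of it and the grasp point (between the pads) is the TCP; z points along the fingers, y is the line along which they close (so a half turn about z gives the same grasp; the last joint's range is limited). The gripper opens to 85 mm and grips with 20 to 120 N. Pads are 22 mm wide; open, the fingers measure 114 mm over their backs; the gripper's body (76 mm by 85 mm) begins 54 mm behind the grasp point. The pads swing forward as they close: fully open they stand 13 mm farther back than shut.
Start: joints at [1.21, 0.053, 1.613, -0, 1.476, -0.119], TCP at [0.15, 0.607, 0.25] pointing down, gripper open.
Joint ranges: [-3.01, 3.01], [-1.01, 2.22], [0.06, 2.58], [-1.02, 4.17], [0.09, 2.62], [-3.14, 3.14]. Speed limits (rad/s): [2.57, 2.57, 3.14, 3.14, 3.14, 3.14].

### API

Orientations are given as a unit quaternion [w, x, y, z].
In Python, from plant import state, grab_frame, ticket, spotter gives the robot as it stands.
- The arm moves only by the tool apply_moves, never from a script. Its argument "series" is a list of rows, each an object of numbers: "jaw": the closure, from 0 (fully open) to 1 (shut); "dx", "dy", "dz": the shift along the tool's x, y, z in mm; "turn": the turn about the tool's z in rad. A call has 1 to 5 rows; each row is the pose to reach, as a shift and turn from the pose commanded when the call began, along the tool's axes at that moment; what a row does not reach only later rows make up. A row lasts 1/12 s, in which the tool goes at most 41.7 mm and 7.16 degrees, less where a joint would pass 70% of its speed; a pose out of reach is approached as far as the arm can. A call with a gripper value outside its range is refused whole. The fingers move at their own pace and stop on an object; the grip force is fixed at half the most. Time passes only in rows, so rows that repeat a pose let the fingers close. It gives the time, the measured TCP pose, the force, the opening and the grip force at its end, in the units of the state.
- state(): the state, without advancing time (a new reading comes with each control period).
- grab_frame(name): name is "side" or "top" or "wrist"; returns a dict with "pixels" (420x560x3 uint8, red, green, blue), "mtx" (3x3 intrinsics, pixels), "camera_from_world" (4x4, takes a point from world to camera coordinates). Camera axes: x right, y down, z forward; pixel columns grow to the right and rows downward; lengths in m; the calibration is good to about 2 mm. A picture is of the moment at which its call begins. There is no depth.
- ticket.job_done(): hands the job in; it is judged then, once.
Trained networks look in a picture, given as the dict that the camera call returned (one of the last four; its "shot" number tells which), for a name from the list of things; names that differ only in an ending like _2 or _b are one class to them, and where a whole thing is asked for, a point or a joint stands for the part that bears it (a point fixed in the world has none). Each returns a list of dicts, best first, with "conf" (0 to 1); they miss things now and then, are a little off and sometimes report something else, mostly with a low value. They report only what shows in the picture. A call takes as long as a camera call.
- spotter.outline_of(picture, target): "region" (420x560 bool, what is visible of it) and "extent" ([left, top, right, bottom] in pixels, round what is visible of it).
The state is a dict: "time": time; "joint_pos": joint angles; "joint_vel": joint speeds; "joint_efforts": joint torques, N m; "tool_pos": TCP position; "tool_rot": TCP orientation; "contact_force": force on the tool from outside, world axes, zero at the start; "ft_torque": the same for the moment, N m; "gripper_width": opening from 0.0 (shut) to 1.0 (fully open); "grasp_force": force on a finger pad.
Only numpy, scipy, OpenCV 4.12 (cv2) and the standard library are available. Lean on these libraries where they do the work, as an engineer would, in place of code of your own. Each camera call takes 0.05 s, during which the arm holds its last target. There are 200 camera calls.

### The job

Fridge check: draw the thermometer up out of the clear organiser and hold it up to the phone on the stand, so that the colleague on the video call can read it: right way up, its scale turned to the phone and square to the screen, with the middle of the scale straight in front of the little camera at the top of the screen and about 20 cm away from it. Do not shift the phone or the things standing about, leave the brush and the sauce bottle in the organiser, and finish while still holding the thermometer steady in the air there.

Things in the scene. Friction and masses are not known exactly. Their poses are not given: they have to be found in the camera images.
- thermometer: Loose fridge thermometer, about 75 g: a stick 218 mm long plus a small wire eye. White scale board 32 mm wide, 12 mm thick, with glass tube and tick marks; above it a ribbed grey grip 30 mm wide (y), 14 mm thick (x), from z = 170 to 216 mm. Origin: centre of the foot's underside; z up the stick to the grip, x out of the face with the scale. Starts in an outer near cell of the organiser.
- scale_mid (a point): Middle of the thermometer's scale, on its face, 95 mm up the stick from the foot; axes as the thermometer's. At the start the stick stands loosely in its cell, foot on the cell's floor, leaning about 0.22 rad with its grip over the organiser's near (-x) rim and its scale facing away from the robot and slightly upward.
- organiser: Loose clear plastic fridge organiser, 0.7 kg, 88 mm (x) by 190 mm (y), 120 mm high, walls and floor 4 mm: two rows of three open cells of 38 mm (x) by 58 mm (y), centres at x = -21 (near row) and +21 mm, y = -62, 0, +62 mm; inner dividers 17 mm lower than the rim. Origin: centre of its underside, z up.
- phone_lens (a point): The phone's small front camera, centred at the top of the screen, about 0.17 m above the counter. It looks along its -x axis (out of the screen); z runs up the phone (top of the picture), y across it. The phone, 72 by 150 by 8.5 mm, stands upright (portrait) on a desk stand, faces across the counter (towards +y and partly +x) and leans back 0.12 to 0.35 rad, so it looks slightly upward.
- phone_stand: Loose desk stand (0.6 kg) that carries the phone on a stiff tilt hinge: base plate 120 mm (x) by 90 mm (y) by 7 mm. Origin: underside of the base, 10 mm behind (+x of) the plate's middle. The screen faces its -x side.
- brush: Loose pastry brush, 175 mm long, 45 g, head up in the other outer cell of the near row, leaning like the thermometer, its top about 0.18 m above the counter: flat wooden handle 16 by 12 mm, steel ferrule and bristles 32 mm wide on top. Origin: lower end of the handle, z towards the bristles. A bystander.
- sauce_bottle: Loose small amber sauce bottle with white cap, 33 mm in diameter, 112 mm high, upright in the middle cell of the organiser's far row. Origin: centre of its underside. A bystander.
- food_box: Loose lidded food box, 118 by 168 by 71 mm, 0.55 kg. Origin: centre of its underside. A bystander.
- drink_bottle: Loose full dark drink bottle with a green cap, 68 mm in diameter, 210 mm high, 0.6 kg, upright. Origin: centre of its underside. A bystander.

How it is judged:
By the outcome, as a careful person would: the job done as asked, in the order asked, and still so for the second after the job is handed in, while the arm keeps its last pose, push and grip.
It also fails if it takes over 42 s, if anything falls off the work surface, if the arm or the gripper's body presses on something with over 40 N, if the wrist force passes 120 N, or if a joint passes its speed limit or range.

## Working session

There is one attempt and no reset: what is moved stays moved. The work goes in short steps, Python scripts to look and compute and a tool call to move; the robot and the scene stay as the last step left them, time stands still between calls to the robot, and variables do not carry over. Pictures are saved under pics/ and viewed, at most 10 in all, crops included, and the job is handed in when it is done.

Besides the shell and the picture viewer there is one more tool, called after "Call:" by a JSON object that holds its "op" and its "data", one argument or row to a line. apply_moves: Moves the arm, as the interface text tells. Its arguments: {"type":"object","properties":{"series":{"type":"array","items":{"type":"object","properties":{"jaw":{"type":"number"},"dx":{"type":"number"},"dy":{"type":"number"},"dz":{"type":"number"},"turn":{"type":"number"}}}}},"required":["series"]}

```bash
mkdir -p pics; ls
cat > h.py <<'E'
import numpy as np, cv2, pickle
from plant import state, grab_frame, ticket, spotter
from scipy.spatial.transform import Rotation as R
def P(f): return f["mtx"]@f["camera_from_world"][:3]
def proj(f,X):
    X=np.atleast_2d(X); q=(P(f)@np.c_[X,np.ones(len(X))].T).T; return q[:,:2]/q[:,2:]
def tri(fs,uv):
    A=[]
    for f,(u,v) in zip(fs,uv):
        p=P(f); A+=[u*p[2]-p[0],v*p[2]-p[1]]
    A=[a/np.linalg.norm(a[:3]) for a in A]; X=np.linalg.svd(np.array(A))[2][-1]; return X[:3]/X[3]
def ray(f,uv):
    M=f["camera_from_world"]; c=-M[:3,:3].T@M[:3,3]
    d=M[:3,:3].T@np.linalg.inv(f["mtx"])@np.array([*uv,1]); return c,d/np.linalg.norm(d)
def atz(f,uv,z):
    c,d=ray(f,uv); return c+d*(z-c[2])/d[2]
def save(f,n,crop=None,s=1):
    im=f["pixels"][...,::-1]
    if crop: l,t,r,b=crop; im=im[t:b,l:r]
    cv2.imwrite("pics/"+n,cv2.resize(im,None,fx=s,fy=s,interpolation=cv2.INTER_CUBIC))
def Rt(s): w,x,y,z=s["tool_rot"]; return R.from_quat([x,y,z,w])
E
python3 - <<'E'
from h import *
for n in ("side","top","wrist"):
    f=grab_frame(n); pickle.dump(f,open(n+".pkl","wb")); save(f,n+"0.png")
    M=f["camera_from_world"]; print(n,"cam",-M[:3,:3].T@M[:3,3],"fwd",M[2,:3], f["mtx"][0,0])
    for t in ("thermometer","organiser","phone_lens","phone_stand","brush","sauce_bottle","food_box","drink_bottle"):
        for o in spotter.outline_of(f,t)[:1]: print(t,round(o["conf"],2),o["extent"])
s=state();print(s["time"],s["tool_pos"],s["tool_rot"],s["contact_force"])
E
```

```text
pics
side cam [0.34276862 0.5984438  0.7537219 ] fwd [ 0.32640166 -0.62091303 -0.71269135] 384.9366982407114
thermometer 0.84 [276.8, 199.1, 299.9, 250.9]
organiser 0.62 [223.4, 212.4, 298.0, 324.3]
phone_lens 0.65 [364.9, 116.1, 400.2, 157.4]
phone_stand 0.92 [350.0, 118.7, 404.2, 175.6]
brush 0.54 [257.7, 261.6, 273.9, 293.1]
sauce_bottle 0.61 [250.1, 249.3, 257.1, 269.7]
food_box 0.62 [168.8, 182.3, 248.1, 251.5]
drink_bottle 0.9 [171.1, 349.9, 225.6, 420.0]
top cam [0.38775429 0.03237948 1.50386004] fwd [ 0.18124586  0.01208038 -0.98336362] 494.12018488012075
phone_lens 0.63 [420.8, 245.1, 436.4, 269.5]
phone_stand 0.62 [404.5, 231.7, 450.6, 275.9]
brush 0.53 [213.8, 227.2, 227.8, 234.9]
sauce_bottle 0.61 [240.3, 210.6, 250.6, 216.8]
food_box 0.71 [247.0, 127.6, 312.0, 178.9]
drink_bottle 0.94 [128.8, 215.7, 163.8, 243.8]
wrist cam [0.08462644 0.62221341 0.37410654] fwd [ 0.25593836 -0.06298321 -0.96463914] 298.4746737471776
1.35 [0.14964853 0.60680301 0.25028011] [-4.84827666e-06  1.20588691e-01  9.92702557e-01 -2.19654474e-05] [ 0.72894311  0.02441246 -1.04697769]
```

View pics/side0.png

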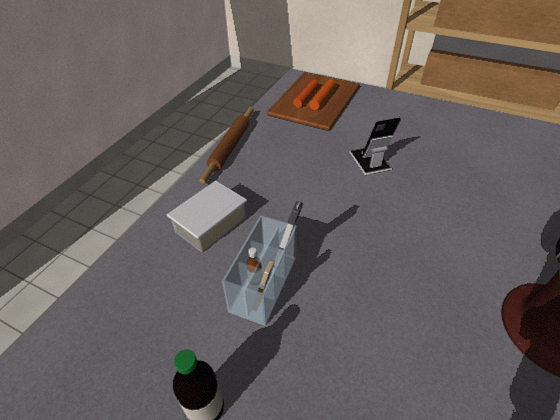

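View pics/top0.png

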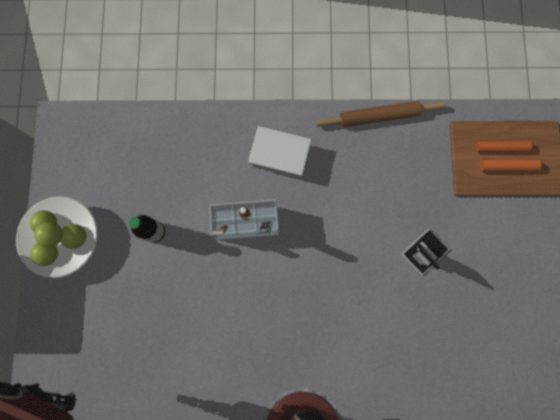

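The side view shows the thermometer at (290,225), the organiser at (260,265), and the phone's dark screen at (383,130). The top view shows the organiser at (243,218), with the thermometer in its right-hand near cell at (265,228) and the phone at (426,253). Next I'll zoom in on both.

Run:
```python
from h import *
F={n:pickle.load(open(n+".pkl","rb")) for n in("side","top")}
def c(f,x,y,w,h,s): return cv2.resize(f["pixels"][y:y+h,x:x+w,::-1],(int(w*s),int(h*s)),interpolation=cv2.INTER_CUBIC)
a=c(F["side"],215,190,100,70,4);b=c(F["side"],335,105,100,70,4)
d=c(F["top"],200,190,100,70,4);e=c(F["top"],385,220,100,70,4)
cv2.imwrite("pics/z.png",np.vstack([np.hstack([a,b]),np.hstack([d,e])]))
for q in [(210,206),(275,200),(279,234),(213,241)]: print(q,atz(F["top"],q,.12))
print("phone base",atz(F["top"],(426,253),.0),atz(F["top"],(426,253),.1), "side stand",atz(F["side"],(370,160),0))
fs=[F["side"],F["top"]]
print(atz(F["top"],(145,230),.1))
```

```text
(210, 206) [0.63094458 0.26106442 0.12      ]
(275, 200) [0.64808876 0.07590753 0.12      ]
(279, 234) [0.55069905 0.0642221  0.12      ]
(213, 241) [0.53101254 0.2497902  0.12      ]
phone base [ 0.50683182 -0.37817259  0.        ] [ 0.49891369 -0.3508727   0.1       ] side stand [ 0.51018644 -0.37584279  0.        ]
[0.56477331 0.44923863 0.1       ]
```

View pics/z.png

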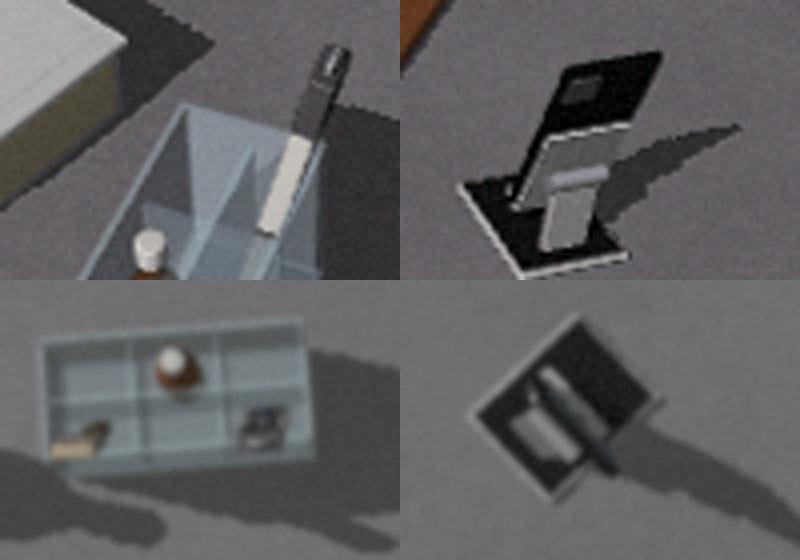

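The pixels agree with the given sizes. The organiser is centred near (0.59, 0.163), yawed about 5.6°, and the phone is near (0.505, -0.37). From the side camera I seem to see the phone's back, so I'll check that up close. I'm moving to look now.

Call:
{"op": "apply_moves", "data": {
  "series": [
    {"dx":-60,"dy":-50,"dz":-50},
    {"dx":-460,"dy":-410,"dz":-170,"turn":-0.34},
    {"dx":-460,"dy":-410,"dz":-170,"turn":-0.34},
    {"dx":-460,"dy":-410,"dz":-170,"turn":-0.34},
    {"dx":-460,"dy":-410,"dz":-170,"turn":-0.34}
  ]
}}

```text
invalid input at $.series[0]: expected keys jaw, dx, dy, dz, turn
```

```bash
cat > go.py <<'E'
import sys; from h import *
# usage: go.py x y z azimuth_of_tool_y_deg
def go(x,y,z,az):
    s=state(); r=Rt(s); d=r.inv().apply(np.array([x,y,z])-s["tool_pos"])*1000
    ty=r.apply([0,1,0]); a=np.degrees(np.arctan2(ty[1],ty[0])); t=-(az-a+180)%360-180 if False else -((az-a+180)%360-180)
    print("t",round(s["time"],2),"tcp",np.round(s["tool_pos"],4),"az",round(a,1),"->",np.round(d,1),"turn",round(np.radians(t),3),"rows",np.ceil(max(np.linalg.norm(d)/41.7,abs(t)/7.16)))
if __name__=="__main__": go(*map(float,sys.argv[1:]))
E
python3 go.py .5 .1 .42 95.6
```

```text
t 1.35 tcp [0.1496 0.6068 0.2503] az 76.1 -> [-461.5 -408.2 -169.7] turn -0.34 rows 16.0
```

Call:
{"op": "apply_moves", "data": {
  "series": [
    {"jaw":0,"dx":-30,"dy":-25,"dz":-40,"turn":0},
    {"jaw":0,"dx":-460,"dy":-410,"dz":-170,"turn":-0.34},
    {"jaw":0,"dx":-460,"dy":-410,"dz":-170,"turn":-0.34},
    {"jaw":0,"dx":-460,"dy":-410,"dz":-170,"turn":-0.34},
    {"jaw":0,"dx":-460,"dy":-410,"dz":-170,"turn":-0.34}
  ]
}}

```text
time: 1.77
tool_pos: [0.2582, 0.4491, 0.3192]
tool_rot: [0.0, -0.051, 0.999, 0.0]
contact_force: [0.3, -0.5, 0.6]
gripper_width: 1.001
grasp_force: 0.0
```

```bash
python3 go.py .5 .1 .42 95.6
```

```text
t 1.77 tcp [0.2582 0.4491 0.3192] az 95.9 -> [-204.9 -372.  -100.8] turn 0.005 rows 11.0
```

Call:
{"op": "apply_moves", "data": {
  "series": [
    {"jaw":0,"dx":-205,"dy":-372,"dz":-100,"turn":0},
    {"jaw":0,"dx":-205,"dy":-372,"dz":-100,"turn":0},
    {"jaw":0,"dx":-205,"dy":-372,"dz":-100,"turn":0},
    {"jaw":0,"dx":-205,"dy":-372,"dz":-100,"turn":0},
    {"jaw":0,"dx":-205,"dy":-372,"dz":-100,"turn":0}
  ]
}}

```text
time: 2.18
tool_pos: [0.373, 0.2817, 0.3671]
tool_rot: [0.001, -0.049, 0.999, 0.0]
contact_force: [0.7, 1.1, -0.4]
gripper_width: 0.997
grasp_force: 0.0
```

Call:
{"op": "apply_moves", "data": {
  "series": [
    {"jaw":0,"dx":-100,"dy":-180,"dz":-50,"turn":0},
    {"jaw":0,"dx":-100,"dy":-180,"dz":-50,"turn":0},
    {"jaw":0,"dx":-100,"dy":-180,"dz":-50,"turn":0},
    {"jaw":0,"dx":-100,"dy":-180,"dz":-50,"turn":0},
    {"jaw":0,"dx":-100,"dy":-180,"dz":-50,"turn":0}
  ]
}}

```text
time: 2.6
tool_pos: [0.4883, 0.115, 0.4163]
tool_rot: [0.001, -0.049, 0.999, 0.0]
contact_force: [0.5, 0.9, -0.0]
gripper_width: 1.0
grasp_force: 0.0
```

```bash
python3 - <<'E'
from h import *
f=grab_frame("wrist"); pickle.dump(f,open("w1.pkl","wb")); save(f,"w1.png")
for t in ("thermometer","organiser","phone_lens","brush"):
    for o in spotter.outline_of(f,t)[:2]: print(t,round(o["conf"],2),o["extent"])
E
python3 go.py .5 .1 .42 95.6
```

```text
thermometer 0.95 [250.1, 227.4, 279.0, 243.9]
organiser 0.79 [242.0, 204.4, 371.8, 278.3]
phone_lens 0.57 [0.5, 154.6, 11.0, 172.0]
brush 0.88 [337.7, 229.1, 377.0, 240.2]
t 2.85 tcp [0.4875 0.1171 0.4152] az 95.6 -> [-10.8 -18.2  -4.8] turn 0.0 rows 1.0
```

View pics/w1.png

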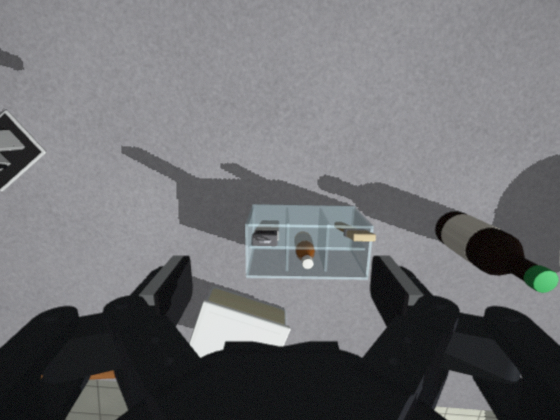

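The wrist view shows the organiser at (305,240) with the thermometer's grip at (265,237), seen nearly end-on. I'll triangulate the grip from the three views and take a second look at the phone.

Run:
```python
from h import *
F={n:pickle.load(open(n+".pkl","rb")) for n in("side","top")}; w=pickle.load(open("w1.pkl","rb"))
o=np.array([.590,.163,0]); a=np.radians(5.6); X=np.array([np.cos(a),np.sin(a),0]);Y=np.array([-np.sin(a),np.cos(a),0])
for q in [(246,277),(371,278),(359,206),(251,206)]: print("rim w1",atz(w,q,.12))
print("grip top tri", tri([F["side"],w],[(299,203),(266,232)]), "top", tri([F["side"],F["top"]],[(299,203),(266,226)]))
print("z.215 ray w1",atz(w,(265,233),.19), "top",atz(F["top"],(266,226),.19),"side",atz(F["side"],(299,203),.21))
b=cv2.resize(w["pixels"][200:290,235:385,::-1],None,fx=5,fy=5,interpolation=cv2.INTER_CUBIC); cv2.imwrite("pics/z2.png",b)
```

```text
rim w1 [0.6493122  0.07580022 0.12      ]
rim w1 [0.63215137 0.26958091 0.12      ]
rim w1 [0.51947441 0.23175412 0.12      ]
rim w1 [0.53471769 0.07546365 0.12      ]
grip top tri [0.54124719 0.10247242 0.22253655] top [0.55522374 0.09488888 0.21543384]
z.215 ray w1 [0.54875925 0.10064317 0.19      ] top [0.56402438 0.09753367 0.19      ] side [0.5516996  0.08920061 0.21      ]
```

View pics/z2.png

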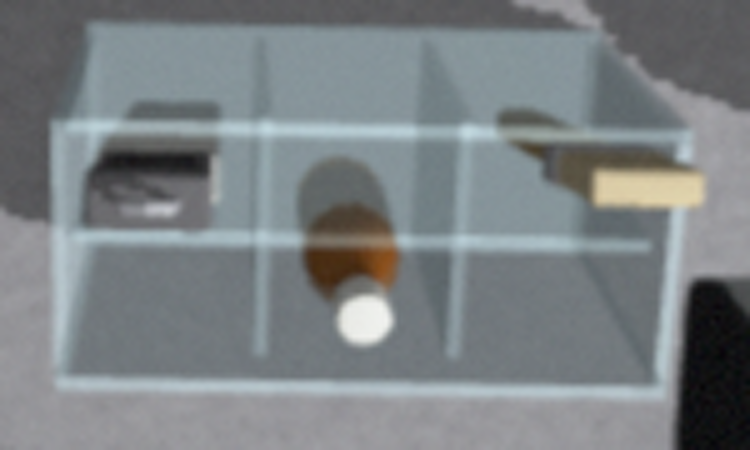

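The zoom shows the near rim at v≈226 and the far rim at v≈278. The grip's top face is centred near (265,238), sides parallel to the rim. Recomputing.

```bash
python3 - <<'E'
from h import *
F={n:pickle.load(open(n+".pkl","rb")) for n in("side","top")}; w=pickle.load(open("w1.pkl","rb"))
c=[atz(w,q,.12) for q in [(247,225.2),(373,226.5),(367.5,278.5),(247,277)]]; print(np.round(c,4),np.mean(c,0))
print("yaw",[np.degrees(np.arctan2(*(-(c[i]-c[j])[:2]*[1,-1]))) for i,j in((1,0),(2,3))])
print("top w1",atz(w,(265,238),.213),"tri",tri([F["side"],w],[(299,203),(265,237)]))
# junction board/grip in the side view
print("z", [atz(F["side"],(297.5,206),z) for z in(.2,.21)], proj(F["side"],[[.545,.1,.213]]),proj(w,[[.545,.1,.213]]),proj(F["top"],[[.545,.1,.213]]))
E
python3 go.py .545 .1 .30 95.6
```

```text
[[0.5646 0.0717 0.12  ]
 [0.5485 0.2576 0.12  ]
 [0.6335 0.2643 0.12  ]
 [0.6492 0.0773 0.12  ]] [0.59894348 0.16773042 0.12      ]
yaw [np.float64(4.947793181069441), np.float64(4.778973067756228)]
top w1 [0.54655899 0.10163754 0.213     ] tri [0.54429496 0.10173198 0.22254006]
z [array([0.55478622, 0.08904403, 0.2       ]), array([0.55095726, 0.09824359, 0.21      ])] [[299.93282653 206.41453638]] [[263.70994979 236.62027421]] [[264.58200343 232.01853225]]
t 2.85 tcp [0.4875 0.1171 0.4152] az 95.6 -> [-55.6 -22.6 115.2] turn 0.0 rows 4.0
```

The organiser is now at (0.599, 0.168) with a yaw of 4.9°, and the grip's top at (0.547, 0.1015, 0.213).

The tool can't tilt. The phone looks slightly upward, so the scale must end up facing slightly downward, while the stick now leans the other way. I'll push its top over with closed fingers so it leans on the inner divider, which gives about the right tilt, and only then grip it by its sides.

```bash
python3 go.py .495 .0975 .30 94.9;python3 go.py .495 .0975 .20 94.9
```

```text
t 2.85 tcp [0.4875 0.1171 0.4152] az 95.6 -> [ -5.6 -20.3 115.2] turn 0.012 rows 3.0
t 2.85 tcp [0.4875 0.1171 0.4152] az 95.6 -> [ -5.7 -20.3 215.2] turn 0.012 rows 6.0
```

Call:
{"op": "apply_moves", "data": {
  "series": [
    {"jaw":1,"dx":-6,"dy":-20,"dz":40,"turn":0.01},
    {"jaw":1,"dx":-6,"dy":-20,"dz":80,"turn":0.01},
    {"jaw":1,"dx":-6,"dy":-20,"dz":115,"turn":0.01},
    {"jaw":1,"dx":-6,"dy":-20,"dz":115,"turn":0.01},
    {"jaw":1,"dx":-6,"dy":-20,"dz":115,"turn":0.01}
  ]
}}

```text
time: 3.27
tool_pos: [0.4936, 0.0988, 0.2979]
tool_rot: [-0.003, -0.045, 0.999, 0.0]
contact_force: [-0.4, -0.7, 0.6]
gripper_width: 0.296
grasp_force: 0.0
```

```bash
python3 - <<'E'
from h import *
f=grab_frame("wrist"); pickle.dump(f,open("w2.pkl","wb")); save(f,"w2.png")
for t in ("thermometer","organiser"):
    for o in spotter.outline_of(f,t)[:1]: print(t,round(o["conf"],2),o["extent"])
print(atz(f,(0,0),0)[:2], proj(f,[[.547,.1015,.213],[.551,.102,.19],[.5486,.2576,.12],[.5646,.0717,.12]]))
E
python3 go.py .495 .0975 .20 94.9
```

```text
thermometer 0.84 [256.4, 257.2, 297.8, 297.9]
organiser 0.8 [249.8, 220.8, 419.8, 326.1]
[ 0.30445166 -0.26590884] [[278.6985491  288.8609642 ]
 [279.04329898 279.30429614]
 [421.11823059 257.96775785]
 [250.70573274 257.38122746]]
t 3.42 tcp [0.4969 0.0985 0.3045] az 95.1 -> [  2.6  -0.8 104.5] turn 0.004 rows 3.0
```

View pics/w2.png

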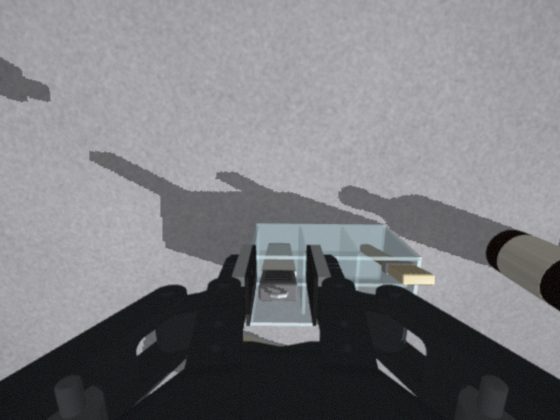

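The wrist view shows the grip at (279,287), centred between the fingers, right where I predicted. Descending behind it with the fingers shut, then pushing along organiser +x.

Call:
{"op": "apply_moves", "data": {
  "series": [
    {"jaw":1,"dx":3,"dy":0,"dz":40,"turn":0},
    {"jaw":1,"dx":3,"dy":0,"dz":80,"turn":0},
    {"jaw":1,"dx":3,"dy":0,"dz":104,"turn":0},
    {"jaw":1,"dx":3,"dy":0,"dz":104,"turn":0},
    {"jaw":1,"dx":3,"dy":0,"dz":104,"turn":0}
  ]
}}

```text
time: 3.83
tool_pos: [0.4934, 0.0976, 0.1983]
tool_rot: [0.001, -0.044, 0.999, -0.0]
contact_force: [1.0, 0.3, 1.5]
gripper_width: -0.001
grasp_force: 0.0
```

Call:
{"op": "apply_moves", "data": {
  "series": [
    {"jaw":1,"dx":-15,"dy":0,"dz":0,"turn":0},
    {"jaw":1,"dx":-30,"dy":0,"dz":0,"turn":0},
    {"jaw":1,"dx":-40,"dy":0,"dz":0,"turn":0},
    {"jaw":1,"dx":-48,"dy":0,"dz":0,"turn":0},
    {"jaw":1,"dx":-55,"dy":0,"dz":0,"turn":0}
  ]
}}

```text
time: 4.25
tool_pos: [0.5494, 0.1024, 0.1991]
tool_rot: [0.002, -0.044, 0.999, 0.0]
contact_force: [0.8, -0.6, -0.6]
gripper_width: -0.004
grasp_force: 0.0
```

Call:
{"op": "apply_moves", "data": {
  "series": [
    {"jaw":1,"dx":-6,"dy":0,"dz":0,"turn":0},
    {"jaw":1,"dx":-12,"dy":0,"dz":0,"turn":0},
    {"jaw":1,"dx":-18,"dy":0,"dz":0,"turn":0},
    {"jaw":1,"dx":-24,"dy":0,"dz":0,"turn":0},
    {"jaw":1,"dx":-28,"dy":0,"dz":0,"turn":0}
  ]
}}

```text
time: 4.67
tool_pos: [0.5776, 0.1048, 0.1999]
tool_rot: [0.003, -0.044, 0.999, -0.0]
contact_force: [-0.8, -0.5, 8.7]
gripper_width: 0.002
grasp_force: 1.3
```

Run:
```python
from h import *
f=grab_frame("wrist"); pickle.dump(f,open("w3.pkl","wb"))
g=grab_frame("side"); pickle.dump(g,open("s3.pkl","wb"))
cv2.imwrite("pics/p3.png",np.hstack([cv2.resize(g["pixels"][180:330,200:325,::-1],(417,500),interpolation=2),cv2.resize(f["pixels"][200:350,220:335,::-1],(383,500),interpolation=2)]))
s=state();print(s["time"],s["tool_pos"],s["contact_force"])
```

```text
4.7667 [0.57751022 0.10477608 0.19987191] [-0.06712496 -1.47298625  8.60229289]
```

View pics/p3.png

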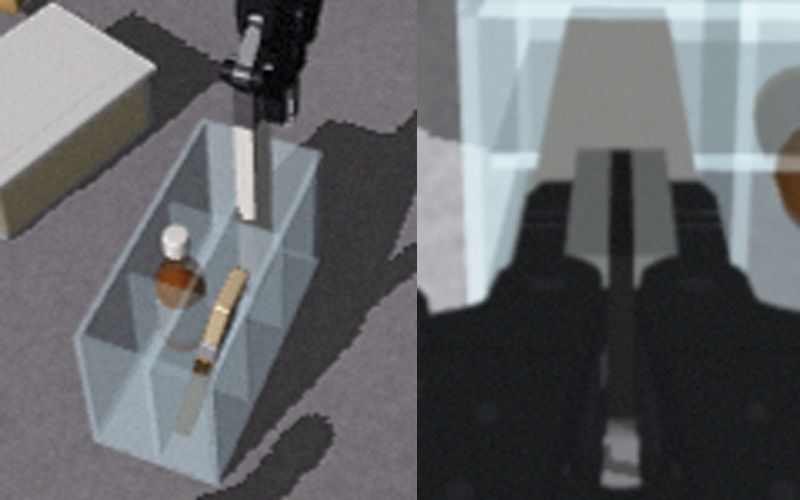

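The stick now stands about upright in front of the fingers, and there's 8.6 N of vertical load, so the wire eye is probably touching the hand. I'll raise the tool a little and keep pushing.

Call:
{"op": "apply_moves", "data": {
  "series": [
    {"jaw":1,"dx":2,"dy":0,"dz":-12,"turn":0},
    {"jaw":1,"dx":-2,"dy":0,"dz":-14,"turn":0},
    {"jaw":1,"dx":-8,"dy":0,"dz":-14,"turn":0},
    {"jaw":1,"dx":-13,"dy":0,"dz":-14,"turn":0},
    {"jaw":1,"dx":-18,"dy":0,"dz":-14,"turn":0}
  ]
}}

```text
time: 5.18
tool_pos: [0.5935, 0.1063, 0.2099]
tool_rot: [-0.0, -0.044, 0.999, 0.0]
contact_force: [-0.2, 1.0, 0.3]
gripper_width: 0.001
grasp_force: 0.1
```

Run:
```python
from h import *
g=grab_frame("side"); pickle.dump(g,open("s4.pkl","wb")); save(g,"p4.png",(200,180,325,330),4)
s=state();print(s["time"],s["tool_pos"],s["contact_force"])
for f in (pickle.load(open("side.pkl","rb")),g):
    o=spotter.outline_of(g,"thermometer")[0]; 
print(o["conf"],o["extent"])
```

```text
5.2333 [0.59414981 0.10626341 0.20974899] [-0.04029171 -0.43173607  0.16690529]
0.65 [261.2, 198.8, 283.9, 247.4]
```

View pics/p4.png

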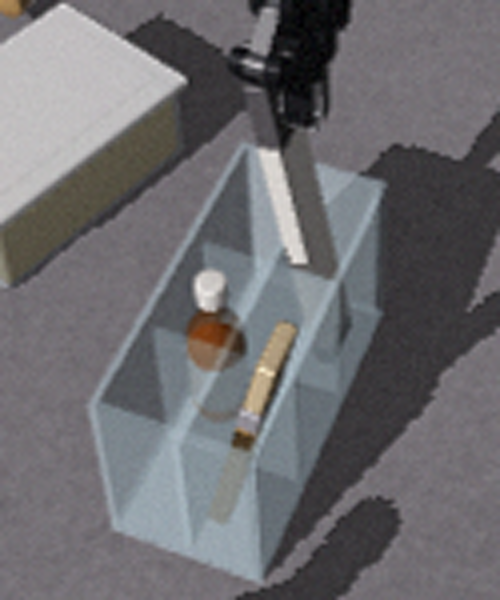

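It now leans the other way against the divider. I'll back off, open, rise, and measure the lean from the board's edge in the side view. That edge lies in a known organiser plane.

Call:
{"op": "apply_moves", "data": {
  "series": [
    {"jaw":1,"dx":25,"dy":0,"dz":0,"turn":0},
    {"jaw":0,"dx":50,"dy":0,"dz":-40,"turn":0},
    {"jaw":0,"dx":50,"dy":0,"dz":-80,"turn":0},
    {"jaw":0,"dx":50,"dy":0,"dz":-120,"turn":0},
    {"jaw":0,"dx":50,"dy":0,"dz":-150,"turn":0}
  ]
}}

```text
time: 5.75
tool_pos: [0.5431, 0.1019, 0.3638]
tool_rot: [0.001, -0.044, 0.999, 0.0]
contact_force: [0.8, 1.0, 0.9]
gripper_width: 0.564
grasp_force: 0.0
```

Run:
```python
from h import *
g=grab_frame("side"); w=grab_frame("wrist"); t=grab_frame("top")
pickle.dump((g,w,t),open("f5.pkl","wb"))
O=np.array([.599,.168,0]); a=np.radians(4.9); X=np.array([np.cos(a),np.sin(a),0]);Y=np.array([-np.sin(a),np.cos(a),0])
B=np.c_[X,Y,[0,0,1]]
def pl(f,uv,y): c,d=ray(f,uv); n=Y; k=((O+Y*y-c)@n)/(d@n); return B.T@(c+k*d-O)
for uv in [(268.75,217.5),(276.25,245.5)]: print("edge",np.round(pl(g,uv,-.0457),4))
for f,n in((g,"side"),(w,"wrist"),(t,"top")):
    for o in spotter.outline_of(f,"thermometer")[:1]:
        m=o["region"]; print(n,o["conf"],o["extent"]); 
        v,u=np.nonzero(m); print(cv2.minAreaRect(np.c_[u,v].astype(np.float32)))
cv2.imwrite("pics/p5.png",np.hstack([cv2.resize(g["pixels"][185:275,240:330,::-1],(400,400),interpolation=2),cv2.resize(w["pixels"][200:300,210:310,::-1],(400,400),interpolation=2)]))
s=state();print(s["time"],s["tool_pos"])
```

```text
edge [ 0.001  -0.0457  0.1757]
edge [-0.0143 -0.0457  0.0912]
side 0.97 [261.2, 190.8, 280.6, 251.7]
((271.90203857421875, 221.56484985351562), (58.75401306152344, 13.035813331604004), 74.93151092529297)
wrist 0.92 [265.7, 192.9, 294.4, 272.3]
((279.0, 232.5), (79.0, 28.0), 90.0)
6.05 [0.54280143 0.10183745 0.35831407]
```

View pics/p5.png

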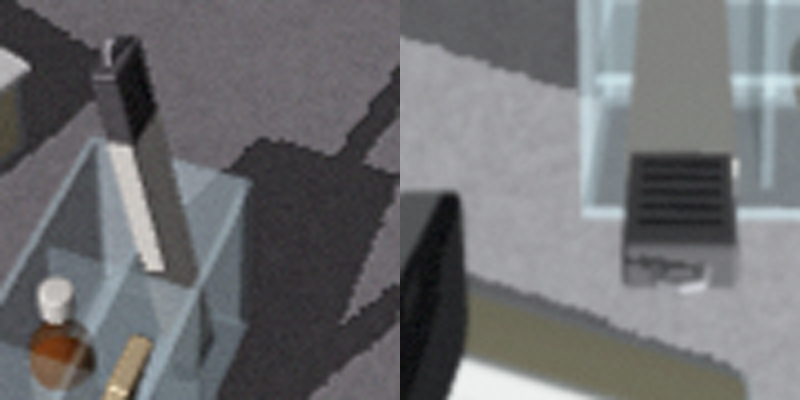

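The picture shows the grip's ribbed back at about (280,239) to (280,261) in the wrist frame, and the board's front edge in the side frame. I'll fit the stick's pose to these points.

```bash
cat > fit.py <<'E'
from h import *
from scipy.optimize import least_squares
g,w,t=pickle.load(open("f5.pkl","rb"))
O=np.array([.599,.168,0]); a=np.radians(4.9)
obs=[(w,(280,238.75),(-7,0,170)),(w,(279.7,260.75),(-7,0,216)),(w,(279.7,271.5),(7,0,216)),(g,(269.9,216.5),(6,16,170))]
def pose(p):
    Rm=R.from_euler("ZYX",[a,p[3],p[4]]).as_matrix(); return Rm,np.array(p[:3])
def res(p):
    Rm,T=pose(p); r=[]
    for f,uv,q in obs: r+=list((proj(f,Rm@(np.array(q)/1000)+T)[0]-uv)*(1 if f is w else 2))
    return r+[(p[2]-.005)*1000, p[4]*50]
s=least_squares(res,[.567,.105,.005,.2,0]); print(s.x,np.round(s.fun,1))
Rm,T=pose(s.x); print("grasp",Rm@[0,0,.193]+T,"eye",Rm@[0,0,.225]+T,"org", R.from_euler("z",-a).apply(T-O))
E
python3 fit.py; python3 go.py .6 .106 .30 94.9
```

```text
[ 0.57058409  0.09667162  0.0075958   0.2071099  -0.02400665] [-1.7 -4.  -0.7 -1.1 -0.7 -0.9 -5.9  1.   2.6 -1.2]
grasp [0.60971899 0.10467649 0.19641683] eye [0.61620768 0.10600373 0.22772394] org [-0.03440471 -0.0686405   0.0075958 ]
t 6.05 tcp [0.5428 0.1018 0.3583] az 95.1 -> [-57.5  -0.9  58.1] turn 0.003 rows 2.0
```

Call:
{"op": "apply_moves", "data": {
  "series": [
    {"jaw":0,"dx":-41,"dy":-2,"dz":5,"turn":0},
    {"jaw":0,"dx":-67,"dy":-3,"dz":35,"turn":0},
    {"jaw":0,"dx":-67,"dy":-3,"dz":75,"turn":0},
    {"jaw":0,"dx":-67,"dy":-3,"dz":115,"turn":0},
    {"jaw":0,"dx":-67,"dy":-3,"dz":152,"turn":0}
  ]
}}

```text
time: 6.47
tool_pos: [0.6089, 0.1046, 0.2031]
tool_rot: [-0.003, -0.044, 0.999, -0.0]
contact_force: [1.0, -0.2, -0.4]
gripper_width: 0.997
grasp_force: 0.0
```

```bash
python3 go.py .609 .105 .205 94.9; python3 -c "
from h import *
f=grab_frame('wrist'); save(f,'w6.png'); print(state()['contact_force'])
for t in ('thermometer',):
    for o in spotter.outline_of(f,t)[:1]: print(o['conf'],o['extent'])
print(proj(f,[[.610,.105,.193],[.616,.106,.228]]))"
```

```text
t 6.47 tcp [0.6089 0.1046 0.2031] az 95.0 -> [-0.1  0.4 -1.9] turn 0.003 rows 1.0
[-3.28631601 -0.14088544 -5.59386378]
0.9 [246.5, 161.0, 322.1, 330.5]
[[282.40970028 271.68341919]
 [284.09844187 327.7480367 ]]
```

Call:
{"op": "apply_moves", "data": {
  "series": [
    {"jaw":1,"dx":0,"dy":0,"dz":0,"turn":0},
    {"jaw":1,"dx":0,"dy":0,"dz":0,"turn":0},
    {"jaw":1,"dx":0,"dy":0,"dz":0,"turn":0},
    {"jaw":1,"dx":0,"dy":0,"dz":0,"turn":0},
    {"jaw":1,"dx":0,"dy":0,"dz":0,"turn":0}
  ]
}}

```text
time: 6.98
tool_pos: [0.6119, 0.105, 0.2117]
tool_rot: [0.003, -0.044, 0.999, 0.0]
contact_force: [-0.4, -0.0, 3.8]
gripper_width: 0.336
grasp_force: 59.0
```

Call:
{"op": "apply_moves", "data": {
  "series": [
    {"jaw":1,"dx":0,"dy":0,"dz":0,"turn":0},
    {"jaw":1,"dx":0,"dy":0,"dz":0,"turn":0},
    {"jaw":1,"dx":0,"dy":0,"dz":0,"turn":0},
    {"jaw":1,"dx":0,"dy":0,"dz":0,"turn":0},
    {"jaw":1,"dx":0,"dy":0,"dz":0,"turn":0}
  ]
}}

```text
time: 7.4
tool_pos: [0.612, 0.105, 0.2116]
tool_rot: [0.003, -0.044, 0.999, 0.0]
contact_force: [-0.3, -0.1, 6.1]
gripper_width: 0.337
grasp_force: 59.2
```

Gripped: the opening is 28.6 mm and the force 59 N. I'll draw it out along its own lean.

Call:
{"op": "apply_moves", "data": {
  "series": [
    {"jaw":1,"dx":-3,"dy":0,"dz":-15,"turn":0},
    {"jaw":1,"dx":-8,"dy":0,"dz":-40,"turn":0},
    {"jaw":1,"dx":-15,"dy":0,"dz":-75,"turn":0},
    {"jaw":1,"dx":-22,"dy":0,"dz":-110,"turn":0},
    {"jaw":1,"dx":-29,"dy":0,"dz":-145,"turn":0}
  ]
}}

```text
time: 7.82
tool_pos: [0.6391, 0.1073, 0.3548]
tool_rot: [-0.0, -0.044, 0.999, -0.0]
contact_force: [0.4, 0.1, -0.1]
gripper_width: 0.337
grasp_force: 59.2
```

Run:
```python
from h import *
fs={n:grab_frame(n) for n in("side","top","wrist")}; pickle.dump(fs,open("f7.pkl","wb"))
for n,f in fs.items():
    for t in ("thermometer","organiser","phone_lens","phone_stand"):
        for o in spotter.outline_of(f,t)[:1]: print(n,t,round(o["conf"],2),o["extent"])
s=state(); print(s["time"],s["tool_pos"],s["contact_force"],s["grasp_force"],s["joint_pos"])
```

```text
side thermometer 0.71 [246.6, 133.0, 275.7, 227.5]
side organiser 0.81 [222.8, 214.8, 297.5, 322.3]
side phone_lens 0.96 [363.7, 116.1, 400.1, 157.2]
side phone_stand 0.81 [349.2, 116.8, 402.3, 177.4]
top thermometer 0.86 [254.0, 187.2, 267.3, 209.9]
top organiser 0.91 [211.0, 198.9, 271.9, 235.7]
top phone_lens 0.73 [417.7, 245.8, 438.7, 266.5]
top phone_stand 0.6 [402.7, 227.2, 449.0, 276.4]
wrist thermometer 0.96 [245.5, 151.5, 314.8, 312.9]
wrist organiser 0.71 [311.1, 149.4, 336.9, 173.9]
wrist phone_stand 0.56 [0.0, 37.7, 10.7, 59.2]
8.5667 [0.6392119  0.10732049 0.35311591] [-0.88710228  0.23495606 -0.36079792] 59.19574856758118 [ 5.16244113e-02  6.73123205e-02  1.42862563e+00 -2.60719457e-05
  1.64615867e+00 -1.60737814e+00]
```

Clear of the organiser, which has barely moved. Next I'll fit the phone: base corners give its yaw, phone corners give its place and lean, and the sign of the lean shows which way the screen looks.

```bash
cat > phone.py <<'E'
from h import *
from scipy.optimize import least_squares
S=pickle.load(open("side.pkl","rb"));T=pickle.load(open("top.pkl","rb"))
cs=[atz(S,q,.004)[:2] for q in [(349.5,151.75),(366,174),(392,168.5)]]
ct=[atz(T,q,.004)[:2] for q in [(402.5,253.75),(429.5,229.5),(450.5,250.5),(423.25,275)]]
print("side base",np.round(cs,4)); print("top base",np.round(ct,4))
for c in (cs,ct):
    for i in range(len(c)-1):
        d=c[i+1]-c[i]; print(i,"len",round(np.hypot(*d),4),"az",round(np.degrees(np.arctan2(d[1],d[0])),1))
obs=[(376.25,122.5),(400.5,118.75),(363,156)]
def corners(p):
    M=p[:3]; n=R.from_euler("z",p[3]).apply([1,0,0]); h=np.array([-n[1],n[0],0]) # n: horizontal screen-normal az, h along top edge
    up=np.cos(p[4])*np.array([0,0,1])-np.sin(p[4])*n
    return M,n,h,up
def mk(sgn):
    def res(p):
        M,n,h,up=corners(p)
        pts=[M+sgn*.036*h,M-sgn*.036*h,M+sgn*.036*h-.15*up]
        r=[*(proj(S,pts)-obs).ravel()]
        # top view phone extent
        P4=[M+.036*h,M-.036*h,M+.036*h-.15*up,M-.036*h-.15*up]; q=proj(T,P4)
        r+=list((np.r_[q.min(0),q.max(0)]-[417.7,245.8,438.7,266.5])*.5)
        return r+[(M[2]-.177)*200]
    return res
for az in (-45,45,135,-135):
    for sgn in (1,-1):
        s=least_squares(mk(sgn),[.5,-.37,.17,np.radians(az),.2],bounds=([0,-1,.1,-4,.0],[1,0,.25,4,.5])); print(az,sgn,"cost",round(s.cost,1),np.round(s.x,3),"az",round(np.degrees(s.x[3]),1))
E
python3 phone.py
```

```text
side base [[ 0.5799 -0.3839]
 [ 0.5008 -0.3011]
 [ 0.4379 -0.3589]]
top base [[ 0.5043 -0.3063]
 [ 0.5779 -0.3913]
 [ 0.514  -0.4512]
 [ 0.4408 -0.3655]]
0 len 0.1145 az 133.7
1 len 0.0854 az -137.4
0 len 0.1125 az -49.1
1 len 0.0875 az -136.8
2 len 0.1127 az 130.5
-45 1 cost 2.1 [ 0.477 -0.339  0.174 -0.875  0.265] az -50.1
-45 -1 cost 35.1 [ 0.484 -0.356  0.168  1.917  0.   ] az 109.8
45 1 cost 2.1 [ 0.477 -0.339  0.174 -0.875  0.265] az -50.1
45 -1 cost 35.1 [ 0.484 -0.356  0.168  1.917  0.   ] az 109.8
135 1 cost 131.8 [ 0.486 -0.35   0.166  4.     0.   ] az 229.2
135 -1 cost 35.1 [ 0.484 -0.356  0.168  1.917  0.   ] az 109.8
-135 1 cost 2.1 [ 0.477 -0.339  0.174 -0.875  0.265] az -50.1
-135 -1 cost 50.1 [ 0.485 -0.356  0.17  -4.     0.   ] az -229.2
```

The fit is clear-cut. The screen looks along azimuth ≈ -49° (towards +x and -y) with a lean of ≈0.265, so it's the back that faces +y. Base edges and phone corners agree, though the text says otherwise. I'll carry the thermometer high to the screen side, turning the long way round because the last joint's range requires it, and confirm there with a picture.

Call:
{"op": "apply_moves", "data": {
  "series": [
    {"jaw":1,"dx":0,"dy":-30,"dz":-10,"turn":0.125},
    {"jaw":1,"dx":0,"dy":-70,"dz":-10,"turn":0.25},
    {"jaw":1,"dx":0,"dy":-110,"dz":-10,"turn":0.375},
    {"jaw":1,"dx":0,"dy":-150,"dz":-10,"turn":0.5},
    {"jaw":1,"dx":0,"dy":-190,"dz":-10,"turn":0.62}
  ]
}}

```text
time: 8.98
tool_pos: [0.656, -0.0835, 0.3637]
tool_rot: [0.0, 0.265, 0.964, -0.0]
contact_force: [-0.1, 0.8, -0.6]
gripper_width: 0.335
grasp_force: 59.3
```

Call:
{"op": "apply_moves", "data": {
  "series": [
    {"jaw":1,"dx":-20,"dy":-34,"dz":0,"turn":0.125},
    {"jaw":1,"dx":-40,"dy":-68,"dz":0,"turn":0.25},
    {"jaw":1,"dx":-60,"dy":-102,"dz":0,"turn":0.375},
    {"jaw":1,"dx":-80,"dy":-136,"dz":0,"turn":0.5},
    {"jaw":1,"dx":-100,"dy":-170,"dz":0,"turn":0.62}
  ]
}}

```text
time: 9.4
tool_pos: [0.6557, -0.2811, 0.3636]
tool_rot: [0.0, 0.547, 0.837, 0.0]
contact_force: [-0.2, -0.7, -0.8]
gripper_width: 0.333
grasp_force: 59.3
```

Call:
{"op": "apply_moves", "data": {
  "series": [
    {"jaw":1,"dx":-30,"dy":-12,"dz":0,"turn":0.125},
    {"jaw":1,"dx":-60,"dy":-24,"dz":0,"turn":0.25},
    {"jaw":1,"dx":-90,"dy":-36,"dz":0,"turn":0.375},
    {"jaw":1,"dx":-115,"dy":-48,"dz":0,"turn":0.5},
    {"jaw":1,"dx":-138,"dy":-58,"dz":0,"turn":0.62}
  ]
}}

```text
time: 9.82
tool_pos: [0.6587, -0.431, 0.363]
tool_rot: [-0.0, 0.777, 0.63, -0.0]
contact_force: [0.2, -0.8, -0.3]
gripper_width: 0.341
grasp_force: 59.3
```

```bash
python3 go.py .64 -.45 .36 -139; python3 -c "
from h import *
print(state()['joint_pos'],state()['grasp_force'])"
```

```text
t 9.82 tcp [ 0.6587 -0.431   0.363 ] az -11.9 -> [-22.5 -14.4   3. ] turn 2.218 rows 18.0
[-6.73651527e-01  4.01065301e-01  1.02551380e+00 -2.54491534e-04
  1.71538915e+00 -4.65579313e-01] 59.32523310184479
```

Call:
{"op": "apply_moves", "data": {
  "series": [
    {"jaw":1,"dx":0,"dy":0,"dz":0,"turn":0.125},
    {"jaw":1,"dx":0,"dy":0,"dz":0,"turn":0.25},
    {"jaw":1,"dx":0,"dy":0,"dz":0,"turn":0.375},
    {"jaw":1,"dx":0,"dy":0,"dz":0,"turn":0.5},
    {"jaw":1,"dx":0,"dy":0,"dz":0,"turn":0.62}
  ]
}}

```text
time: 10.23
tool_pos: [0.6592, -0.429, 0.3632]
tool_rot: [-0.0, 0.932, 0.363, -0.0]
contact_force: [0.2, -0.0, 0.2]
gripper_width: 0.334
grasp_force: 59.4
```

Call:
{"op": "apply_moves", "data": {
  "series": [
    {"jaw":1,"dx":0,"dy":0,"dz":0,"turn":0.125},
    {"jaw":1,"dx":0,"dy":0,"dz":0,"turn":0.25},
    {"jaw":1,"dx":0,"dy":0,"dz":0,"turn":0.375},
    {"jaw":1,"dx":0,"dy":0,"dz":0,"turn":0.5},
    {"jaw":1,"dx":0,"dy":0,"dz":0,"turn":0.62}
  ]
}}

```text
time: 10.65
tool_pos: [0.6592, -0.4289, 0.3633]
tool_rot: [-0.0, 0.998, 0.062, -0.0]
contact_force: [-0.4, 0.1, -0.4]
gripper_width: 0.333
grasp_force: 59.4
```

Call:
{"op": "apply_moves", "data": {
  "series": [
    {"jaw":1,"dx":0,"dy":0,"dz":0,"turn":0.125},
    {"jaw":1,"dx":0,"dy":0,"dz":0,"turn":0.25},
    {"jaw":1,"dx":0,"dy":0,"dz":0,"turn":0.375},
    {"jaw":1,"dx":0,"dy":0,"dz":0,"turn":0.5},
    {"jaw":1,"dx":0,"dy":0,"dz":0,"turn":0.62}
  ]
}}

```text
time: 11.07
tool_pos: [0.6592, -0.4288, 0.3633]
tool_rot: [-0.0, 0.969, -0.246, -0.0]
contact_force: [-0.1, 0.4, -0.6]
gripper_width: 0.338
grasp_force: 59.4
```

Call:
{"op": "apply_moves", "data": {
  "series": [
    {"jaw":1,"dx":0,"dy":0,"dz":0,"turn":0.125},
    {"jaw":1,"dx":0,"dy":0,"dz":0,"turn":0.25},
    {"jaw":1,"dx":0,"dy":0,"dz":0,"turn":0.345},
    {"jaw":1,"dx":0,"dy":0,"dz":0,"turn":0.345},
    {"jaw":1,"dx":0,"dy":0,"dz":0,"turn":0.345}
  ]
}}

```text
time: 11.48
tool_pos: [0.6592, -0.4288, 0.3633]
tool_rot: [-0.0, 0.915, -0.404, -0.0]
contact_force: [0.1, -0.8, -0.4]
gripper_width: 0.338
grasp_force: 59.4
```

```bash
python3 - <<'E'
from h import *
fs={n:grab_frame(n) for n in("side","top","wrist")}; pickle.dump(fs,open("f8.pkl","wb"))
M={}
for n,f in fs.items():
    for t in ("thermometer","phone_lens","phone_stand"):
        for o in spotter.outline_of(f,t)[:1]: print(n,t,round(o["conf"],2),o["extent"]); M[n,t]=o["region"]
pickle.dump(M,open("m8.pkl","wb"))
im=np.hstack([cv2.resize(fs["wrist"]["pixels"][0:320,140:480,::-1],(425,400),interpolation=2),cv2.resize(fs["side"]["pixels"][70:200,290:412,::-1],(375,400),interpolation=2)])
cv2.imwrite("pics/p8.png",im)
E
python3 go.py .595 -.4745 .329 -139
```

```text
side thermometer 0.63 [322.9, 18.6, 347.2, 92.4]
side phone_lens 0.86 [365.5, 117.8, 401.3, 157.2]
side phone_stand 0.93 [350.0, 118.4, 407.1, 172.9]
top thermometer 0.22 [127.8, 213.6, 162.1, 242.5]
top phone_lens 0.48 [418.7, 244.5, 425.6, 253.1]
top phone_stand 0.79 [406.1, 228.5, 436.2, 265.9]
wrist thermometer 0.61 [245.3, 151.4, 314.1, 312.3]
wrist phone_lens 0.82 [312.1, 257.8, 352.5, 343.0]
wrist phone_stand 0.93 [308.6, 220.9, 351.9, 340.6]
t 12.08 tcp [ 0.6592 -0.4288  0.3635] az -137.8 -> [-9.2 78.2 34.5] turn 0.02 rows 3.0
```

View pics/p8.png

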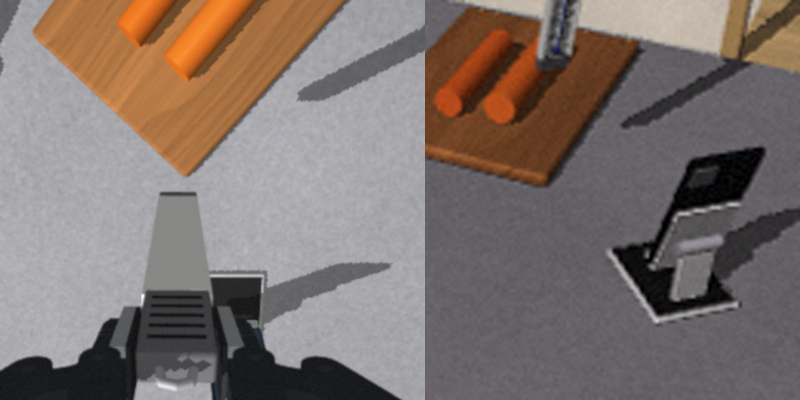

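The picture settles it. The side camera sees the phone's back, with camera bump, bracket and hinge, so the screen does look towards +x/-y. The scale faces the phone, and the wrist view shows the stick centred at u≈282 with its foot at v≈153. I'll fit the stick's pose in the hand and work out the final move.

```bash
cat > hand.py <<'E'
from h import *
from scipy.optimize import least_squares
fs=pickle.load(open("f8.pkl","rb")); w=fs["wrist"]; g=fs["side"]; s=state(); r=Rt(s).as_matrix(); p0=s["tool_pos"]
flip=np.diag([-1,1,-1.])  # thermometer axes in tool frame when upright
def pose(p):
    Rm=r@flip@R.from_euler("YXZ",[p[3],p[4],0]).as_matrix()
    T=p0+r@np.array(p[:3]); return Rm,T     # p[:3]: foot in tool frame
ob=[(w,1,(-6,0,0),153.5,1),(w,1,(-7,0,170),232.8,1),(w,1,(-7,0,216),281.6,1),
 (w,0,(-6,-16,0),None,1)]
def res(p):
    Rm,T=pose(p); P=lambda f,q: proj(f,Rm@(np.array(q)/1000)+T)[0]
    e=[P(w,(-6,0,0))[1]-153.5,P(w,(-7,0,170))[1]-232.8,P(w,(-7,0,216))[1]-281.6]
    a,b=sorted([P(w,(-6,-16,0))[0],P(w,(-6,16,0))[0]]); c,d=sorted([P(w,(-7,-15,170))[0],P(w,(-7,15,170))[0]])
    e+=[a-268.8,b-296.8,c-255,d-309]
    e+=list((P(g,(6,0,0))-[332,91]))
    return e
q=least_squares(res,[0,0,.2,.2,0]); print(np.round(q.x,4),np.round(q.fun,1))
for k in (0,1): # without the side view / wrist only
    pass
Rm,T=pose(q.x); mid=Rm@[.006,0,.095]+T; print("lean",q.x[3],"mid",mid,"x",Rm[:,0],"stick z at tcp",(Rm.T@(p0-T)))
q2=least_squares(lambda p:res(p)[:7],q.x); print("wrist only",np.round(q2.x,4),np.round(q2.fun,1))
np.save("hand.npy",q.x)
E
python3 hand.py
```

```text
[0.0339 0.0024 0.2063 0.1799 0.0074] [ 0.6 -2.3  1.4 -0.8  0.7  0.7 -0.7  0.6  0.8]
lean 0.17990778481074898 mid [ 0.66528296 -0.43814308  0.24958027] x [-0.66026775  0.72938879 -0.17899302] stick z at tcp [-0.00356992 -0.00088714  0.20902614]
wrist only [0.0336 0.0025 0.209  0.1854 0.0079] [ 0.7 -1.9  1.2 -0.6  0.6  1.2 -1.2]
```

The stick leans 0.18 in the hand. I want a better phone yaw and lean, so I'll step sideways to get the phone clear in the wrist camera and fit its silhouette numerically.

Call:
{"op": "apply_moves", "data": {
  "series": [
    {"jaw":1,"dx":-25,"dy":-30,"dz":0,"turn":0},
    {"jaw":1,"dx":-50,"dy":-62,"dz":0,"turn":0},
    {"jaw":1,"dx":-76,"dy":-94,"dz":0,"turn":0},
    {"jaw":1,"dx":-100,"dy":-124,"dz":0,"turn":0},
    {"jaw":1,"dx":-118,"dy":-145,"dz":0,"turn":0}
  ]
}}

```text
time: 12.5
tool_pos: [0.6879, -0.2407, 0.3638]
tool_rot: [-0.001, 0.914, -0.405, 0.0]
contact_force: [-1.0, 0.2, 1.1]
gripper_width: 0.335
grasp_force: 59.5
```

```bash
cat > ph2.py <<'E'
from h import *
from scipy.optimize import minimize
import os
if not os.path.exists("f9.pkl"):
    w=grab_frame("wrist"); L=[]
    for t in("phone_lens","phone_stand"):
        o=spotter.outline_of(w,t)[0]; print(t,o["conf"],o["extent"],o["region"].sum()); L.append(o["region"])
    pickle.dump((w,L),open("f9.pkl","wb"))
w,L=pickle.load(open("f9.pkl","rb"))
c=max(cv2.findContours(L[0].astype(np.uint8),0,2)[0],key=cv2.contourArea); print("poly",cv2.approxPolyDP(c,2.0,True)[:,0].tolist())
def box(p):
    n=R.from_euler("z",p[3]).apply([1,0,0]); h=np.array([-n[1],n[0],0]); z=np.array([0,0,1]); l=p[4]
    up=np.cos(l)*z-np.sin(l)*n; nn=np.cos(l)*n+np.sin(l)*z
    return [np.array(p[:3])+a*.036*h-b*.15*up-d*.0085*nn for a in(-1,1) for b in(0,1) for d in(0,1)],up,nn   # p: middle of top edge on the screen face
def ren(f,p):
    hull=cv2.convexHull(proj(f,box(p)[0]).astype(np.float32))[:,0]
    m=np.zeros((420,560),np.uint8); cv2.fillConvexPoly(m,np.round(hull*16).astype(np.int32),255,cv2.LINE_AA,4); return m/255.
tgt=L[0].astype(float)
def cost(p): return np.abs(ren(w,p)-tgt).sum()+((p[2]-.176)/.004)**2*3
best=None
for l in(.15,.3):
  for y in (-.9,-.8):
    q=minimize(cost,[.477,-.339,.174,y,l],method="Nelder-Mead",options=dict(maxiter=3000,initial_simplex=np.array([.477,-.339,.174,y,l])+np.vstack([np.zeros(5),np.diag([.01,.01,.01,.1,.1])]),xatol=1e-4,fatol=.1))
    print(round(q.fun,1),np.round(q.x,4),"mask",tgt.sum())
    if best is None or q.fun<best.fun: best=q
_,up,nn=box(best.x); print("up",up,"nn",nn); np.save("phone.npy",best.x)
E
python3 ph2.py
```

```text
phone_lens 0.59 [403.4, 187.1, 506.5, 260.3] 4144
phone_stand 0.8 [384.2, 146.6, 510.2, 260.4] 7169
poly [[406, 186], [403, 191], [404, 197], [446, 256], [494, 258], [507, 255], [504, 248], [448, 190], [446, 184]]
363.2 [ 0.4754 -0.3406  0.1697 -0.9062  0.3116] mask 4144.0
365.0 [ 0.4796 -0.3397  0.1746 -0.9172  0.3084] mask 4144.0
367.3 [ 0.4795 -0.3395  0.1746 -0.9058  0.3161] mask 4144.0
364.9 [ 0.4781 -0.3397  0.173  -0.9038  0.3191] mask 4144.0
up [-0.18904554  0.24130073  0.9518591 ] nn [ 0.58702656 -0.74929004  0.3065359 ]
```

```bash
cat > ph3.py <<'E'
from h import *
from scipy.optimize import minimize
exec(open("ph2.py").read().split("tgt=")[0].split("w,L=")[0].split("if not")[0])
w,L=pickle.load(open("f9.pkl","rb")); exec("def box"+open("ph2.py").read().split("def box")[1].split("tgt=")[0])
S=pickle.load(open("side.pkl","rb")); obs=np.array([(376.25,122.5),(400.5,118.75),(363,156)])
gr=cv2.GaussianBlur(cv2.cvtColor(w["pixels"],cv2.COLOR_RGB2GRAY).astype(np.float32),(0,0),1.2)
G=np.hypot(cv2.Sobel(gr,-1,1,0),cv2.Sobel(gr,-1,0,1)); G=np.minimum(G/30,1).astype(np.float32)
def edge(p):   # mean gradient along the screen's outline
    c=box(p)[0]; q=proj(w,[c[0],c[4],c[6],c[2]]); t=np.linspace(.12,.88,40)[:,None]
    e=np.vstack([q[i]*(1-t)+q[(i+1)%4]*t for i in range(4)]).astype(np.float32)
    return cv2.remap(G,e[:,0:1],e[:,1:2],1).reshape(4,40).mean(1)
def side(p):
    b=np.array(box(p)[0]).reshape(2,2,2,3); bk=b[:,:,1]  # back face is seen
    return proj(S,[bk[1,0],bk[0,0],bk[1,1]])-obs
def cost(p,k=1): return -edge(p).sum()*10+k*(side(p)**2).sum()*.4+np.abs(ren(w,p)-L[0]).sum()/40+((p[2]-.176)/.004)**2*.3
for k in (1,.1):
  best=None
  for l in(.2,.27,.33):
    for y in(-.91,-.85):
      x0=np.array([.478,-.340,.174,y,l]); q=minimize(cost,x0,args=(k,),method="Nelder-Mead",options=dict(maxiter=4000,initial_simplex=x0+np.vstack([np.zeros(5),np.diag([.006,.006,.006,.06,.06])])))
      if best is None or q.fun<best.fun: best=q
  x=best.x; print(k,round(best.fun,2),np.round(x,4),np.round(edge(x),2),np.round(side(x),1).tolist())
np.save("phone.npy",x)
c=max(cv2.findContours(L[1].astype(np.uint8),0,2)[0],key=cv2.contourArea); P_=cv2.approxPolyDP(c,2.0,True)[:,0]
for u in P_: print(u.tolist(),np.round(atz(w,u,.006)[:2],4))
E
python3 ph3.py
```

```text
1 -28.52 [ 0.4799 -0.34    0.1763 -0.9147  0.2965] [0.89 0.99 1.   1.  ] [[-0.4, 0.4], [0.6, 0.9], [-0.7, -0.2]]
0.1 -29.37 [ 0.4788 -0.3401  0.1748 -0.9124  0.3001] [0.89 0.99 1.   1.  ] [[-0.1, 1.0], [0.9, 1.4], [-0.5, 0.2]]
[393, 147] [ 0.5825 -0.3883]
[387, 217] [ 0.5039 -0.3037]
[416, 218] [ 0.4665 -0.3353]
[446, 257] [ 0.3738 -0.3236]
[506, 258] [ 0.2948 -0.3928]
[509, 255] [ 0.2956 -0.3997]
[508, 251] [ 0.303  -0.4031]
[447, 189] [ 0.4667 -0.4023]
[444, 176] [ 0.487  -0.4128]
[448, 147] [ 0.5182 -0.4467]
```

Screen edges fit very well: lean ≈0.30, yaw about -50°, averaging phone and base. The stick hangs at 0.18, so it needs about 0.12 rad more. I'll set its foot on the free counter here and rock it in the grip, arcing the tool over the foot and watching the forces.

Call:
{"op": "apply_moves", "data": {
  "series": [
    {"jaw":1,"dx":0,"dy":0,"dz":40,"turn":0},
    {"jaw":1,"dx":0,"dy":0,"dz":80,"turn":0},
    {"jaw":1,"dx":0,"dy":0,"dz":115,"turn":0},
    {"jaw":1,"dx":0,"dy":0,"dz":138,"turn":0},
    {"jaw":1,"dx":0,"dy":0,"dz":148,"turn":0}
  ]
}}

```text
time: 13.07
tool_pos: [0.6849, -0.2446, 0.209]
tool_rot: [0.0, 0.914, -0.406, -0.004]
contact_force: [-0.6, 1.0, -2.2]
gripper_width: 0.337
grasp_force: 59.5
```

Call:
{"op": "apply_moves", "data": {
  "series": [
    {"jaw":1,"dx":0,"dy":0,"dz":2,"turn":0},
    {"jaw":1,"dx":0,"dy":0,"dz":4,"turn":0},
    {"jaw":1,"dx":0,"dy":0,"dz":5,"turn":0},
    {"jaw":1,"dx":0,"dy":0,"dz":5,"turn":0},
    {"jaw":1,"dx":0,"dy":0,"dz":5,"turn":0}
  ]
}}

```text
time: 13.48
tool_pos: [0.6885, -0.2446, 0.2131]
tool_rot: [0.0, 0.914, -0.406, 0.002]
contact_force: [0.2, 0.0, -0.3]
gripper_width: 0.336
grasp_force: 59.5
```

Call:
{"op": "apply_moves", "data": {
  "series": [
    {"jaw":1,"dx":0,"dy":0,"dz":1,"turn":0},
    {"jaw":1,"dx":0,"dy":0,"dz":2,"turn":0},
    {"jaw":1,"dx":0,"dy":0,"dz":3,"turn":0},
    {"jaw":1,"dx":0,"dy":0,"dz":3,"turn":0},
    {"jaw":1,"dx":0,"dy":0,"dz":3,"turn":0}
  ]
}}

```text
time: 13.9
tool_pos: [0.6876, -0.244, 0.2077]
tool_rot: [-0.0, 0.914, -0.406, 0.0]
contact_force: [0.1, -0.5, 0.5]
gripper_width: 0.337
grasp_force: 59.8
```

Call:
{"op": "apply_moves", "data": {
  "series": [
    {"jaw":1,"dx":0,"dy":0,"dz":1,"turn":0},
    {"jaw":1,"dx":0,"dy":0,"dz":2,"turn":0},
    {"jaw":1,"dx":0,"dy":0,"dz":3,"turn":0},
    {"jaw":1,"dx":0,"dy":0,"dz":3,"turn":0},
    {"jaw":1,"dx":0,"dy":0,"dz":3,"turn":0}
  ]
}}

```text
time: 14.32
tool_pos: [0.6882, -0.2444, 0.2076]
tool_rot: [0.0, 0.914, -0.406, 0.001]
contact_force: [-2.2, 0.7, 7.7]
gripper_width: 0.338
grasp_force: 60.7
```

Contact came at TCP z≈0.2077, which matches the fit, and it's pressing at 8 N. Now the arc.

Call:
{"op": "apply_moves", "data": {
  "series": [
    {"jaw":1,"dx":-4,"dy":0,"dz":2,"turn":0},
    {"jaw":1,"dx":-8,"dy":0,"dz":4,"turn":0},
    {"jaw":1,"dx":-12,"dy":0,"dz":5,"turn":0},
    {"jaw":1,"dx":-12,"dy":0,"dz":5,"turn":0},
    {"jaw":1,"dx":-12,"dy":0,"dz":5,"turn":0}
  ]
}}

```text
time: 14.73
tool_pos: [0.6815, -0.2367, 0.2056]
tool_rot: [0.001, 0.914, -0.406, 0.005]
contact_force: [-1.1, 0.5, 13.7]
gripper_width: 0.337
grasp_force: 61.4
```

Run:
```python
from h import *
w=grab_frame("wrist"); o=spotter.outline_of(w,"thermometer")[0]; print(o["conf"],o["extent"]); print(state()["contact_force"],state()["tool_pos"],state()["ft_torque"])
v,u=np.nonzero(o["region"]); print("top row",v.min(), [ (r,u[v==r].min(),u[v==r].max()) for r in (v.min()+2,v.min()+30)])
# predicted shift of the foot row per lean
x=np.load("hand.npy"); s=state(); r=Rt(s).as_matrix()
for l in (.18,.24,.30):
    Rm=r@np.diag([-1,1,-1.])@R.from_euler("y",l).as_matrix(); piv=np.array([-.0036,0,.209]); T=s["tool_pos"]-Rm@piv
    print(l,proj(w,Rm@[-.006,0,0]+T))
```

```text
0.91 [244.1, 142.9, 313.7, 311.1]
[-1.82996385  0.74255852 14.07392725] [ 0.68151516 -0.23678383  0.20560262] [-0.45516488  0.24248572 -0.10827382]
top row 146 [(np.int64(148), np.int64(267), np.int64(296)), (np.int64(176), np.int64(263), np.int64(301))]
0.18 [[280.40540688 154.03037201]]
0.24 [[280.38952896 142.61960744]]
0.3 [[280.37178753 130.97049763]]
```

It's pivoting as predicted: the foot row moved 8.5 px, about +0.045 rad. I'll continue.

Call:
{"op": "apply_moves", "data": {
  "series": [
    {"jaw":1,"dx":-5,"dy":0,"dz":1,"turn":0},
    {"jaw":1,"dx":-10,"dy":0,"dz":3,"turn":0},
    {"jaw":1,"dx":-16,"dy":0,"dz":5,"turn":0},
    {"jaw":1,"dx":-16,"dy":0,"dz":5,"turn":0},
    {"jaw":1,"dx":-16,"dy":0,"dz":5,"turn":0}
  ]
}}

```text
time: 15.25
tool_pos: [0.6708, -0.2247, 0.2012]
tool_rot: [0.001, 0.914, -0.406, 0.005]
contact_force: [-3.5, 1.4, 16.8]
gripper_width: 0.336
grasp_force: 62.3
```

Run:
```python
from h import *
w=grab_frame("wrist"); o=spotter.outline_of(w,"thermometer")[0]; print(o["conf"],o["extent"]); print(state()["contact_force"],state()["tool_pos"])
```

```text
0.86 [244.6, 129.9, 314.1, 314.4]
[-3.57842229  0.8238468  15.33569837] [ 0.67090194 -0.22476158  0.20122061]
```

The lean should now be ≈0.29. I'll lift, then re-measure both the stick and the phone.

Call:
{"op": "apply_moves", "data": {
  "series": [
    {"jaw":1,"dx":0,"dy":0,"dz":-10,"turn":0},
    {"jaw":1,"dx":0,"dy":0,"dz":-45,"turn":0},
    {"jaw":1,"dx":0,"dy":0,"dz":-85,"turn":0},
    {"jaw":1,"dx":0,"dy":0,"dz":-125,"turn":0},
    {"jaw":1,"dx":0,"dy":0,"dz":-150,"turn":0}
  ]
}}

```text
time: 15.77
tool_pos: [0.6693, -0.2234, 0.3493]
tool_rot: [-0.0, 0.914, -0.406, 0.002]
contact_force: [1.2, -1.1, 0.8]
gripper_width: 0.337
grasp_force: 60.4
```

Call:
{"op": "apply_moves", "data": {
  "series": [
    {"jaw":1,"dx":40,"dy":-10,"dz":-15,"turn":0},
    {"jaw":1,"dx":60,"dy":-20,"dz":-15,"turn":0},
    {"jaw":1,"dx":60,"dy":-20,"dz":-15,"turn":0},
    {"jaw":1,"dx":60,"dy":-20,"dz":-15,"turn":0},
    {"jaw":1,"dx":60,"dy":-20,"dz":-15,"turn":0}
  ]
}}

```text
time: 16.18
tool_pos: [0.7234, -0.254, 0.358]
tool_rot: [-0.0, 0.914, -0.406, -0.001]
contact_force: [-0.6, 0.3, -0.8]
gripper_width: 0.337
grasp_force: 60.4
```

```bash
cat > ph4.py <<'E'
from h import *
from scipy.optimize import minimize
import os
if not os.path.exists("f10.pkl"):
    w=grab_frame("wrist"); 
    o=spotter.outline_of(w,"phone_lens"); b=spotter.outline_of(w,"phone_stand"); t=spotter.outline_of(w,"thermometer")[0]; print("therm",t["extent"])
    print([(q["conf"],q["extent"]) for q in o[:1]+b[:1]],state()["tool_pos"]); pickle.dump((w,[o[0]["region"],b[0]["region"]]),open("f10.pkl","wb"))
W=[pickle.load(open(n,"rb"))[0] for n in("f9.pkl","f10.pkl")]
exec("def box"+open("ph2.py").read().split("def box")[1].split("tgt=")[0])
S=pickle.load(open("side.pkl","rb")); obs=np.array([(376.25,122.5),(400.5,118.75),(363,156)])
def grad(w,sg):
    gr=cv2.GaussianBlur(cv2.cvtColor(w["pixels"],cv2.COLOR_RGB2GRAY).astype(np.float32),(0,0),sg)
    return np.sqrt(np.hypot(cv2.Sobel(gr,-1,1,0),cv2.Sobel(gr,-1,0,1))/40).astype(np.float32)
t=np.linspace(.12,.88,40)[:,None]
def line(w,G,q):
    e=np.vstack([q[i]*(1-t)+q[(i+1)%4]*t for i in range(4)]).astype(np.float32); return cv2.remap(G,e[:,0:1],e[:,1:2],1).reshape(4,40).mean(1)
def edge(p,w,G): c=box(p)[0]; return line(w,G,proj(w,[c[0],c[4],c[6],c[2]]))
def side(p):
    bk=np.array(box(p)[0]).reshape(2,2,2,3)[:,:,1]; return proj(S,[bk[1,0],bk[0,0],bk[1,1]])-obs
def base(p,w,G):
    R_=R.from_euler("z",p[2]).as_matrix(); return line(w,G,proj(w,[R_@[a*.06,b*.045,.007]+[p[0],p[1],0] for a,b in((1,1),(-1,1),(-1,-1),(1,-1))]))
def fit(c,x0,st):
    for _ in range(3): x0=minimize(c,x0,method="Nelder-Mead",options=dict(maxiter=4000,initial_simplex=x0+np.vstack([np.zeros(len(x0)),np.diag(st)]))).x
    return x0
for ws in ([0],[1],[0,1]):
  for sg in (1.0,):
    Gs=[grad(W[i],sg) for i in ws]
    for k in (.3,.03):
        c=lambda p:-sum(edge(p,W[i],G).sum() for i,G in zip(ws,Gs))*10+k*(side(p)**2).sum()+((p[2]-.175)/.004)**2*.2
        p=fit(c,np.array([.479,-.340,.1755,-.89,.295]),[.004,.004,.004,.05,.05]); print(ws,k,np.round(p,4),round(np.degrees(p[3]),1),[np.round(edge(p,W[i],G),2).tolist() for i,G in zip(ws,Gs)],np.round(side(p),1).ravel())
    b=fit(lambda q:-sum(base(q,W[i],G).sum() for i,G in zip(ws,Gs)),np.array([.511,-.379,-.85]),[.004,.004,.05]); print("  base",np.round(b,4),round(np.degrees(b[2]),1),[np.round(base(b,W[i],G),2).tolist() for i,G in zip(ws,Gs)])
np.save("phone.npy",p)
E
python3 ph4.py
```

```text
therm [246.7, 133.4, 314.6, 313.7]
[(0.86, [411.0, 205.7, 522.6, 288.2]), (0.84, [393.8, 165.8, 523.4, 288.3])] [ 0.723288   -0.25387889  0.35965281]
[0] 0.3 [ 0.4811 -0.3392  0.1779 -0.8031  0.2819] -46.0 [[1.090000033378601, 2.430000066757202, 2.240000009536743, 2.309999942779541]] [ 0.1  0.7 -0.2 -0.5 -1.5  1. ]
[0] 0.03 [ 0.4809 -0.3391  0.1774 -0.8002  0.2827] -45.8 [[1.090000033378601, 2.450000047683716, 2.2300000190734863, 2.299999952316284]] [ 0.2  0.9 -0.1 -0.3 -1.5  1.2]
  base [ 0.5098 -0.3817 -0.8356] -47.9 [[3.319999933242798, 2.049999952316284, 0.9800000190734863, 1.7000000476837158]]
[1] 0.3 [ 0.4809 -0.3393  0.1776 -0.8048  0.2821] -46.1 [[1.1699999570846558, 2.549999952316284, 2.319999933242798, 2.319999933242798]] [ 0.1  0.8 -0.1 -0.3 -1.4  1.1]
[1] 0.03 [ 0.4795 -0.3393  0.1758 -0.8     0.2862] -45.8 [[1.159999966621399, 2.569999933242798, 2.299999952316284, 2.3299999237060547]] [ 0.6  1.5  0.2  0.3 -1.2  1.6]
  base [ 0.5099 -0.3819 -0.8368] -47.9 [[3.3299999237060547, 1.9900000095367432, 0.9399999976158142, 1.840000033378601]]
[0, 1] 0.3 [ 0.4808 -0.3392  0.1775 -0.8027  0.2825] -46.0 [[1.100000023841858, 2.4200000762939453, 2.2300000190734863, 2.309999942779541], [1.159999966621399, 2.559999942779541, 2.319999933242798, 2.319999933242798]] [ 0.2  0.8 -0.1 -0.3 -1.4  1.1]
[0, 1] 0.03 [ 0.4795 -0.3394  0.1758 -0.7987  0.2855] -45.8 [[1.090000033378601, 2.440000057220459, 2.2200000286102295, 2.309999942779541], [1.159999966621399, 2.569999933242798, 2.299999952316284, 2.3299999237060547]] [ 0.6  1.5  0.2  0.3 -1.2  1.6]
  base [ 0.5097 -0.3817 -0.8365] -47.9 [[3.319999933242798, 2.049999952316284, 0.9800000190734863, 1.690000057220459], [3.3399999141693115, 2.0, 0.9399999976158142, 1.8300000429153442]]
```

Base yaw is firm at -47.9° and the phone's lean is ≈0.283. The stick hangs at ≈0.274, so they match. The lens is ≈ (0.479, -0.342, 0.1705), so the middle of the scale goes to (0.608, -0.485, 0.226) and the TCP to (0.5945, -0.468, 0.338).

```bash
python3 go.py .5945 -.468 .338 -137.9
```

```text
t 16.38 tcp [ 0.7233 -0.2539  0.3597] az -137.8 -> [ 72.3 239.2  21.6] turn 0.001 rows 7.0
```

Call:
{"op": "apply_moves", "data": {
  "series": [
    {"jaw":1,"dx":20,"dy":30,"dz":0,"turn":0},
    {"jaw":1,"dx":35,"dy":66,"dz":0,"turn":0},
    {"jaw":1,"dx":50,"dy":104,"dz":5,"turn":0},
    {"jaw":1,"dx":60,"dy":142,"dz":10,"turn":0},
    {"jaw":1,"dx":68,"dy":175,"dz":15,"turn":0}
  ]
}}

```text
time: 16.8
tool_pos: [0.6381, -0.4239, 0.3447]
tool_rot: [0.0, 0.914, -0.406, 0.0]
contact_force: [0.3, -1.0, -0.6]
gripper_width: 0.34
grasp_force: 60.3
```

Call:
{"op": "apply_moves", "data": {
  "series": [
    {"jaw":1,"dx":3,"dy":30,"dz":3,"turn":0},
    {"jaw":1,"dx":4,"dy":50,"dz":6,"turn":0},
    {"jaw":1,"dx":4,"dy":64,"dz":6.5,"turn":0},
    {"jaw":1,"dx":4,"dy":64,"dz":6.5,"turn":0},
    {"jaw":1,"dx":4,"dy":64,"dz":6.5,"turn":0}
  ]
}}

```text
time: 17.22
tool_pos: [0.5949, -0.4678, 0.3385]
tool_rot: [-0.0, 0.914, -0.406, 0.0]
contact_force: [-0.0, 0.8, -0.4]
gripper_width: 0.338
grasp_force: 60.3
```

```bash
python3 go.py .5945 -.468 .338 -137.9
python3 - <<'E'
from h import *
fs={n:grab_frame(n) for n in("side","wrist","top")}; s=state(); r=Rt(s).as_matrix()
M={}
for n,f in fs.items():
    for o in spotter.outline_of(f,"thermometer")[:1]: print(n,o["conf"],o["extent"]); M[n]=o["region"]
    for o in spotter.outline_of(f,"phone_stand")[:1]: print(" stand",o["extent"])
# model check: project board (z 0..170) in side view and fit lean/slide/x to the side+wrist masks
def pts(p,zs):
    Rm=r@np.diag([-1,1,-1.])@R.from_euler("YX",[p[2],p[3]]).as_matrix(); T=s["tool_pos"]-Rm@np.array([p[0],p[4],p[1]])
    return [Rm@np.array([a*.006,b*.016,z])+T for a in(-1,1) for b in(-1,1) for z in zs],Rm,T
def ren(f,p):
    h=cv2.convexHull(proj(f,pts(p,(0,.15))[0]).astype(np.float32))[:,0]; m=np.zeros((420,560),np.uint8)
    cv2.fillConvexPoly(m,np.round(h*16).astype(np.int32),255,cv2.LINE_AA,4); return m/255.
for f,n in((fs["side"],"side"),(fs["wrist"],"wrist")):
    m=ren(f,[-.0036,.209,.274,0,0]); ys,xs=np.nonzero(m>.5); print(n,"model box",xs.min(),ys.min(),xs.max(),ys.max(),"covered",(m*M[n]).sum()/m.sum())
from scipy.optimize import minimize
def cost(p):
    c=0
    for n,wt in(("side",1),("wrist",.15)):
        m=ren(fs[n],p); ys,xs=np.nonzero(m>.5)
        t=M[n].astype(float).copy()
        if n=="side": t[:ys.min()+3]=0; m[:ys.min()+3]=0
        else:
            t[ys.max()-25:]=0; m[ys.max()-25:]=0
        c+=wt*np.abs(m-t).sum()
    return c+((p[0]+.0036)/.003)**2*2+((p[1]-.209)/.003)**2*2+(p[3]/.01)**2+(p[4]/.002)**2
x0=np.array([-.0036,.209,.274,0,0]); q=minimize(cost,x0,method="Nelder-Mead",options=dict(initial_simplex=x0+np.vstack([np.zeros(5),np.diag([.003,.004,.04,.02,.002])]),maxiter=2000))
_,Rm,T=pts(q.x,(0,)); mid=Rm@[.006,0,.095]+T; print(np.round(q.x,4),cost(x0),q.fun,"mid",mid)
L=np.array([.479,-.342,.1705]); d=mid-L; u=np.array([.644,-.713,.279]); print("dist",np.linalg.norm(d),"off-axis mm",(d-u*(d@u))*1000,"face angle",np.degrees(np.arccos(-Rm[:,0]@u)))
print(s["time"],s["contact_force"])
E
```

```text
t 17.22 tcp [ 0.5949 -0.4678  0.3385] az -137.9 -> [-0.1  0.4  0.5] turn 0.0 rows 1.0
side 0.74 [343.8, 27.6, 374.5, 94.4]
 stand [350.4, 117.0, 402.3, 177.4]
wrist 0.76 [247.1, 130.9, 315.2, 314.4]
 stand [251.9, 302.8, 314.8, 345.6]
 stand [403.4, 229.7, 451.4, 274.5]
side model box 346 50 370 95 covered 0.8765191195097738
wrist model box 253 136 305 225 covered 0.9469578829550039
[-0.003   0.2078  0.2865  0.0101 -0.0006] 123.30843137254902 76.51714981631586 mid [ 0.61058587 -0.48514674  0.22777114]
dist 0.20269635732412794 off-axis mm [0.99325252 1.43795158 0.69452183] face angle nan
17.3667 [ 0.06405137  0.40775446 -0.12509688]<stdin>:29: RuntimeWarning: invalid value encountered in arccos
```

The refit puts the middle of the scale 203 mm from the lens, under 2 mm off its axis, and facing it to within about 1°. The phone hasn't moved, so I'm settling briefly and handing in.

Call:
{"op": "apply_moves", "data": {
  "series": [
    {"jaw":1,"dx":0,"dy":0,"dz":0,"turn":0},
    {"jaw":1,"dx":0,"dy":0,"dz":0,"turn":0},
    {"jaw":1,"dx":0,"dy":0,"dz":0,"turn":0},
    {"jaw":1,"dx":0,"dy":0,"dz":0,"turn":0},
    {"jaw":1,"dx":0,"dy":0,"dz":0,"turn":0}
  ]
}}

```text
time: 18.08
tool_pos: [0.5949, -0.4682, 0.3379]
tool_rot: [-0.0, 0.914, -0.406, -0.0]
contact_force: [-0.8, 0.5, -1.1]
gripper_width: 0.338
grasp_force: 60.3
```

```bash
python3 -c "
from h import *
print(state()['tool_pos'],state()['grasp_force'],ticket.job_done())"
```

```text
the job is handed in; nothing more can be done
[ 0.59488    -0.46816338  0.33791899] 60.339088439941406 None
```

I handed the job in at about 18 s, with the thermometer held steady and right way up, its scale about 20 cm in front of the phone's camera and square to the screen by my measurements; the phone turned out to face +x and -y rather than +y as the text says, so I held it on that side.

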